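Slide the bar blade out of its tray and hang it over the peg

TASK

The flat steel bottle opener lies snug in its shallow wooden tray, too flat to pick up there. Press on it lightly (less than 2 kg, or the wood gets scratched), slide it out over the tray's open front until its end sticks out well past the edge, then grip that overhanging end, lift it, and lay it gently on the peg stand: peg through the hole in its tail, flat on the block and lying straight along it, and let go. Do not drop it and leave the other things alone.

Things in the scene. Friction and masses are not known exactly. Their poses are not given: they have to be found in the camera images.
- blade: flat steel bottle opener, a rectangular plate 170 x 44 x 4 mm, 0.11 to 0.23 kg, a round hole near each end: 26 mm in the tail (+x end), 24 mm in the front end (-x, centre 60 mm from the origin); solid for 45 mm either side of the middle. Origin: centre of the underside; x along it, z up. In the tray its front end lies 15 to 33 mm inside the open edge; it slides on the wood at friction about 0.2
- blade_hole (a point): centre of the 26 mm hole in the opener's tail, at its underside, 62 mm from its origin towards its +x
- blade_tip (a point): middle of the opener's front end edge, at the underside (85 mm from the origin, towards -x)
- tray: fixed wooden tray, 215 mm long (x), 68 mm wide (y); origin under its centre, on the table. Floor 45 mm above the table; rims at both sides (10 mm wide) and the back (+x, 12 mm) stand 6 mm above the floor, 2 mm above the opener's top; the channel between them is 48 mm wide, open at the front (-x). Rigid: 1 mm too low presses with 20 N or more, which marks the wood, so press by feel
- tray_front (a point): middle of the tray's open front edge, at the general floor height (107.5 mm from the tray's origin towards -x). Over its last 15 mm the floor ramps up to a retaining lip 3 mm high at this edge; the opener rides up on it and tilts a little as it slides out, so its top rises by 1 to 2 mm under a finger pressing on it
- stand: fixed wooden block 110 mm long (x), 62 mm wide (y), 45 mm high, origin under its centre, on the table. A steel peg 10 mm thick stands 27 mm tall on its top, 35 mm from the centre towards +x. The opener belongs on it along x, tail hole over the peg, front end (-x) sticking out about 57 mm beyond the block's -x end
- peg (a point): foot of the peg, on its axis, at the height of the block's top
- wine_a: wine bottle, 74 mm wide, 299 mm tall; leave alone (origin under its centre, as for all below)
- wine_b: wine bottle, 74 mm wide, 299 mm tall; leave alone
- copper_jug: copper water jug, 111 x 181 x 215 mm; leave alone
- salt_cellar: round wooden salt cellar, 70 mm wide, 67 mm tall; leave alone
- jigger: steel double jigger, 41 mm wide, 97 mm tall; leave alone
- lime_0: lime, about 50 mm; leave alone
- bar_votive: ribbed glass votive, 73 mm wide, 104 mm tall; leave alone
- bitters_a: small dasher bottle, 47 mm wide, 138 mm tall; leave alone
- corkscrew: folded waiter's corkscrew, 20 x 112 x 15 mm; leave alone
There are look-alikes about, which are no part of the job. There is more than one size of the blade; the job needs the larger.

How it is judged:
By the outcome, as a careful person would: the job done as asked, in the order asked, and still so for the second after the job is handed in, with the robot touching nothing.
It also fails if it takes over 69 s, if anything falls off the work surface, if the arm or the gripper's body presses on something with over 40 N, if the wrist force passes 120 N, or if a joint passes its speed limit or range.

ROBOT

A 6-joint arm with a two-finger parallel gripper is mounted at the origin on a cart in front of the work surface, level with it; the furniture and walls round the work are solid. World frame = base frame: x ahead of the robot, y to its left, z up, the work surface at z = 0. Lengths are in m, angles in rad, forces in N, time in s.
With the tool pointing down it reaches from about 0.4 to 0.825 m from the base axis. Payload 7 kg.
Tool frame: the origin (TCP) lies at the very end of the fingers, on their centre line; the grasp point (between the pads) lies 19 mm behind it; x points along the fingers, y is the direction in which the jaws open and shut, and the axes are right-handed (so a half turn about x gives the same grasp; the last joint's range is limited). The gripper opens to 88 mm and grips with 3 to 60 N. Pads are 19 mm wide; open, the fingers measure 130 mm over their backs; the gripper's body (78 mm by 193 mm) begins 47 mm behind the grasp point.
Start: joints at [1.577, 0.359, 0.012, 0, -1.224, -0.288], TCP at [0.188, 0.648, 0.193] pointing down, gripper open.
Joint ranges: [-3.07, 3.07], [-1.43, 2.12], [-1.02, 1.25], [-3.03, 1.67], [-3.05, -0], [-3.03, 3.03]. Speed limits (rad/s): [2.39, 2.39, 3.01, 3.14, 3.14, 3.14].

INTERFACE

Orientations are given as [roll, pitch, yaw] about the fixed x, y, z axes, in that order (R = Rz(yaw) Ry(pitch) Rx(roll)).
In Python, from station import arm gives the robot as it stands.
- The arm moves only by the shell command python3 -m inch 'ROWS' [OPENING] [FORCE]. ROWS is text: rows parted by semicolons, each of 6 numbers parted by spaces: the shift along the world's x, y, z in units of 30 mm (1.0 is 30 mm), then the turn, a rotation vector about the world's x, y, z in units of 5 degrees (1.0 is 5 degrees). In form: dx dy dz wx wy wz; .... A call has 1 to 12 rows; each row shifts and turns the commanded pose from where the row before left it; what a row does not reach is not made up. A row lasts 1/8 s, in which the tool goes at most 62.5 mm and 10.7 degrees, less where a joint would pass 70% of its speed; a pose out of reach is approached as far as the arm can. A call is refused whole if a number of a shift passes 1 or a number of a turn 1, either way. A call with a gripper value outside its range is refused whole. OPENING is the opening, from 0 (shut) to 1 (fully open), set as the call begins (- or left out, the last holds). The fingers move at their own pace and stop on an object; FORCE is the grip in N (left out, the last holds). Time passes only in rows, so rows that do not move let the fingers close. It gives the time, the measured TCP pose, the force and the opening at its end, in the units of the state.
- arm.get_state(): the state, without advancing time (a new reading comes with each control period).
- arm.grab_frame(name): name is "scene" or "top"; returns a dict with "frame" (420x560x3 uint8, red, green, blue), "range_z" (420x560 float32, m along the optical axis (not along the pixel's ray), 0 where there is no reading), "mtx" (3x3 intrinsics, pixels), "pose" (4x4, takes a point from camera to world coordinates). Camera axes: x right, y up, looking along -z (the intrinsics and any distortion apply to the point x, -y, -z); pixel columns grow to the right and rows downward; lengths in m; the calibration is good to about 2 mm. A picture is of the moment at which its call begins.
- arm.job_done(): hands the job in, once; it reports no verdict.
Trained networks look in a picture, given as the dict that the camera call returned (one of the last four; its "shot" number tells which), for a name from the list of things; names that differ only in an ending like _2 or _b are one class to them, and where a whole thing is asked for, a point or a joint stands for the part that bears it (a point fixed in the world has none). Each returns a list of dicts, best first, with "confidence" (0 to 1); they miss things now and then, are a little off and sometimes report something else, mostly with a low value. They report only what shows in the picture. A call takes as long as a camera call. They do not tell look-alikes from the thing itself.
- arm.search_frame(picture, target): "extent" ([centre column, centre row, width, height] as shares, 0 to 1, of the picture: columns of its width, rows of its height, round what is visible of it).
- arm.masks_of(picture, target): "mask" (420x560 bool, what is visible of it) and "extent" ([centre column, centre row, width, height] as shares, 0 to 1, of the picture: columns of its width, rows of its height, round what is visible of it).
- arm.place_of(picture, target): "position" ([column, row] as shares, 0 to 1, of the picture: columns of its width, rows of its height: a listed point, or the origin of a listed thing).
The state is a dict: "t": time; "q": joint angles; "qd": joint speeds; "joint_efforts": joint torques, N m; "eef_pos": TCP position; "ee_rot": TCP orientation; "force": force on the tool from outside, world axes, zero at the start; "moment": the same for the moment, N m; "width": finger opening in m.
Only numpy, scipy, OpenCV 4.12 (cv2) and the standard library are available. Lean on these libraries where they do the work, as an engineer would, in place of code of your own. Each camera call takes 0.05 s, during which the arm holds its last target. There are 200 camera calls.

## Working session

There is one attempt and no reset: what is moved stays moved. The work goes in short steps, Python scripts to look and compute and a shell command to move; the robot and the scene stay as the last step left them, time stands still between calls to the robot, and variables do not carry over. Pictures are saved under pics/ and viewed, about 8 in all and at most 12, crops included, and the job is handed in when it is done.

```bash
mkdir -p pics; cat > h.py <<'E'
import numpy as np, cv2
from station import arm
def px2w(p,c,r,z=None,depth=None):
    """pixel -> world, on plane z or at depth"""
    K=p["mtx"];T=np.array(p["pose"])
    d=np.array([(c-K[0,2])/K[0,0],-(r-K[1,2])/K[1,1],-1.])
    D=T[:3,:3]@d;o=T[:3,3]
    s=(z-o[2])/D[2] if z is not None else depth
    return o+s*D
def w2px(p,w):
    K=p["mtx"];T=np.array(p["pose"])
    v=T[:3,:3].T@(np.array(w)-T[:3,3]); v=v/-v[2]
    return np.array([K[0,0]*v[0]+K[0,2],-K[1,1]*v[1]+K[1,2]])
def save(p,n,box=None,k=1):
    f=p["frame"]
    if box: a,b,c,d=box; f=f[b:d,a:c]
    f=cv2.resize(f,None,fx=k,fy=k,interpolation=cv2.INTER_CUBIC)
    cv2.imwrite("pics/"+n,f[:,:,::-1])
E
python3 - <<'E'
from h import *
np.set_printoptions(precision=4,suppress=True)
fr=[]
for n in("scene","top"):
    p=arm.grab_frame(n);print(n,p["mtx"],p["pose"],p.keys());fr.append(p["frame"])
    for t,z in(("blade",.045),("blade_hole",.045),("blade_tip",.045),("tray",0),("tray_front",.045),("stand",0),("peg",.045)):
        for d in arm.place_of(p,t)[:3]:
            c,r=d["position"][0]*560,d["position"][1]*420
            print(t,round(d["confidence"],2),round(c),round(r),px2w(p,c,r,z=z))
    save(p,n+"1.png",k=1.4)
s=arm.get_state();print(s)
E
```

```text
scene [[390.564    0.     281.4455]
 [  0.     390.564  203.874 ]
 [  0.       0.       1.    ]] [[-0.1251  0.7111 -0.6919 -0.0378]
 [-0.9921 -0.0986  0.0779  0.0557]
 [-0.0128  0.6961  0.7178  0.6949]
 [ 0.      0.      0.      1.    ]] dict_keys(['frame', 'range_z', 'mtx', 'pose', 'shot'])
blade 0.96 212 295 [0.3674 0.1449 0.045 ]
blade_hole 0.72 329 183 [ 0.6414 -0.1373  0.045 ]
blade_hole 0.62 230 281 [0.3938 0.1098 0.045 ]
blade_hole 0.56 358 235 [ 0.4734 -0.1666  0.045 ]
blade_tip 0.76 181 306 [0.3528 0.2022 0.045 ]
blade_tip 0.56 359 228 [ 0.4923 -0.1723  0.045 ]
blade_tip 0.19 195 206 [0.61   0.1846 0.045 ]
tray 0.77 335 216 [ 0.574  -0.1428  0.    ]
tray 0.63 327 185 [ 0.6849 -0.1459  0.    ]
tray_front 0.93 362 234 [ 0.4759 -0.1749  0.045 ]
tray_front 0.68 427 230 [ 0.4682 -0.3176  0.045 ]
stand 0.76 200 231 [0.5694 0.1793 0.    ]
peg 0.96 196 204 [0.6148 0.1819 0.045 ]
top [[411.6761   0.     276.5123]
 [  0.     411.6761 214.0396]
 [  0.       0.       1.    ]] [[-0.0201  0.9872 -0.1584  0.4206]
 [-0.9998 -0.0186  0.0114 -0.0008]
 [ 0.0083  0.1586  0.9873  0.9922]
 [ 0.  
[... 509 characters left out ...]
332 213 [ 0.579  -0.1472  0.    ]
tray 0.34 274 277 [ 0.4275 -0.0032  0.    ]
tray_front 0.65 193 203 [0.6024 0.1833 0.045 ]
tray_front 0.62 347 255 [ 0.4749 -0.1722  0.045 ]
stand 0.82 194 220 [ 0.5696  0.1877 -0.    ]
peg 0.69 195 201 [0.608  0.1789 0.045 ]
{'t': 0.8, 'q': array([ 1.5771,  0.3586,  0.0119, -0.    , -1.2241, -0.2881]), 'qd': array([-0.0002, -0.0004,  0.0011,  0.0003,  0.0016, -0.0001]), 'joint_efforts': array([  0.0004, -58.2288,  29.3283,   7.0021,   0.0126,  -0.    ]), 'eef_pos': array([0.1877, 0.6484, 0.1926]), 'ee_rot': array([-1.2479,  1.5708,  1.6118]), 'force': array([0.084 , 0.4372, 0.4237]), 'moment': array([-0.0606,  0.0328, -0.002 ]), 'width': 0.0878684090101862}
```

View pics/scene1.png

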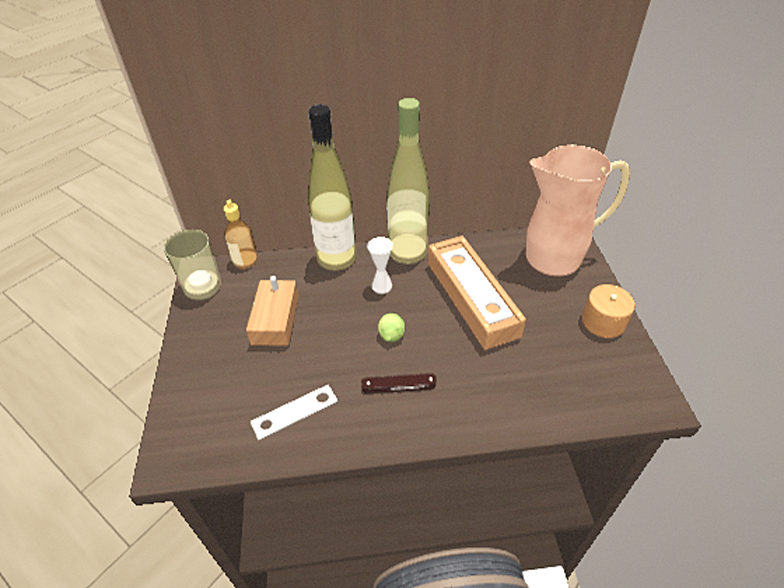

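View pics/top1.png

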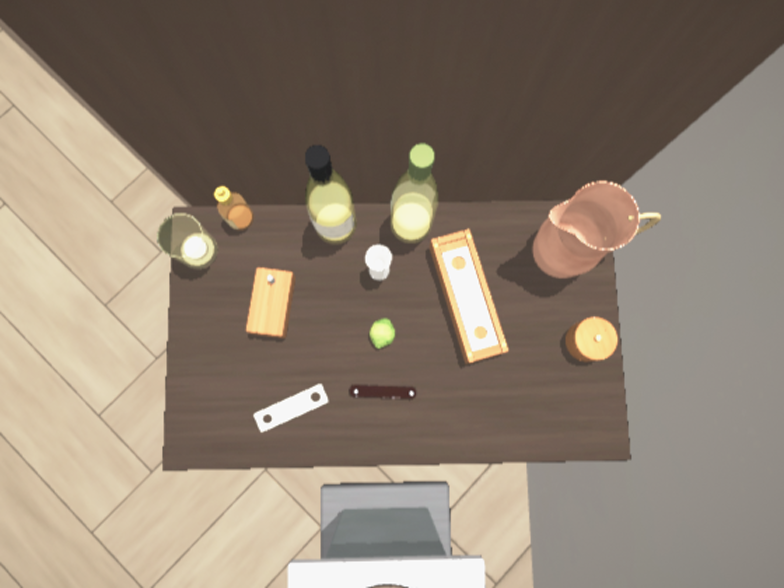

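The tray opener at scene px (340,205) and top px (335,213) is the target. A second opener lies loose on the table at scene (210,295) and top (207,290). It looks smaller, so I take it as the look-alike. Next I measure both and check with one crop.

```bash
cat > m.py <<'E'
from h import *
np.set_printoptions(precision=4,suppress=True)
def pts(p,mask):
    r,c=np.nonzero(mask&(p["range_z"]>0));K=p["mtx"];T=np.array(p["pose"]);z=p["range_z"][r,c]
    P=np.c_[(c-K[0,2])/K[0,0]*z,-(r-K[1,2])/K[1,1]*z,-z]
    return P@T[:3,:3].T+T[:3,3]
def rect(P):
    (cx,cy),(w,h),a=cv2.minAreaRect(P[:,:2].astype(np.float32))
    if w<h: w,h,a=h,w,a+90
    a=(a+90)%180-90
    return "c=(%.4f,%.4f) %.4f x %.4f yaw %.2f z %.4f n%d"%(cx,cy,w,h,a,np.median(P[:,2]),len(P))
E
python3 - <<'E'
from m import *
for n in("scene","top"):
    p=arm.grab_frame(n)
    for t in("blade","tray","stand"):
        for d in arm.masks_of(p,t)[:3]:
            P=pts(p,d["mask"])
            if t!="blade": 
                P=P[(P[:,2]>.038)&(P[:,2]<.056)]
            if len(P)>20: print(n,t,round(d["confidence"],2),rect(P))
    for t in("wine_a","jigger","lime_0","bar_votive","bitters_a","salt_cellar","copper_jug","corkscrew"):
        for d in arm.masks_of(p,t)[:2]:
            if n=="top": print(t,round(d["confidence"],2),rect(pts(p,d["mask"])))
    if n=="top": save(p,"c1.png",(280,140,390,280),4)
E
```

```text
scene blade 0.94 c=(0.4010,0.1560) 0.1221 x 0.0378 yaw -67.59 z 0.0036 n823
scene blade 0.41 c=(0.5766,-0.1476) 0.1775 x 0.0503 yaw 15.50 z 0.0497 n945
scene tray 0.81 c=(0.5791,-0.1462) 0.2181 x 0.0698 yaw 14.75 z 0.0498 n1212
scene tray 0.75 c=(0.6956,0.0773) 0.0733 x 0.0329 yaw -87.88 z 0.0473 n149
scene stand 0.85 c=(0.5740,0.1855) 0.1105 x 0.0625 yaw -7.85 z 0.0458 n1036
top blade 0.92 c=(0.5729,-0.1477) 0.1714 x 0.0469 yaw 15.31 z 0.0485 n1225
top blade 0.83 c=(0.3981,0.1539) 0.1209 x 0.0312 yaw -67.52 z 0.0024 n558
top tray 0.81 c=(0.5781,-0.1470) 0.2153 x 0.0689 yaw 14.95 z 0.0485 n1578
top tray 0.36 c=(0.6865,-0.3546) 0.1976 x 0.0917 yaw -54.91 z 0.0477 n240
top stand 0.74 c=(0.5733,0.1852) 0.1100 x 0.0626 yaw -8.64 z 0.0443 n1206
wine_a 0.79 c=(0.7149,-0.0420) 0.0932 x 0.0530 yaw 46.67 z 0.1833 n1676
wine_a 0.69 c=(0.7143,0.0882) 0.0912 x 0.0590 yaw 56.00 z 0.1866 n1687
jigger 0.53 c=(0.6320,0.0031) 0.0394 x 0.0380 yaw -0.89 z 0.0697 n331
lime_0 0.85 c=(0.5180,-0.0010) 0.0407 x 0.0400 yaw 19.03 z 0.0355 n259
bar_votive 0.8 c=(0.6726,0.3161) 0.0717 x 0.0705 yaw 24.36 z 0.0599 n1185
bar_votive 0.22 c=(0.4223,-0.0007) 0.1101 x 0.0218 yaw 86.03 z 0.0140 n406
bitters_a 0.62 c=(0.7414,0.2572) 0.0777 x 0.0465 yaw 45.04 z 0.0746 n584
salt_cellar 0.73 c=(0.5003,-0.3501) 0.0692 x 0.0692 yaw 24.86 z 0.0555 n928
salt_cellar 0.68 c=(0.7214,0.0866) 0.0964 x 0.0866 yaw 89.94 z 0.1802 n1889
copper_jug 0.7 c=(0.5728,-0.1476) 0.1706 x 0.0450 yaw 14.48 z 0.0485 n1173
copper_jug 0.66 c=(0.6712,-0.3325) 0.1723 x 0.1067 yaw -56.03 z 0.1271 n3509
corkscrew 0.65 c=(0.4212,-0.0007) 0.1084 x 0.0202 yaw 86.66 z 0.0141 n394
```

View pics/c1.png

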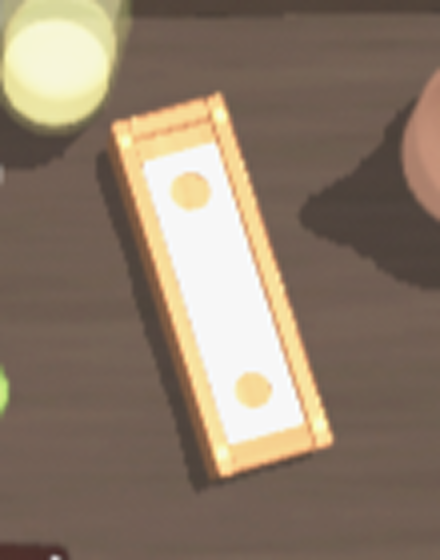

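The crop confirms it: the tray opener measures 171 x 45 mm with its tip about 17 mm inside the front edge (bottom of the crop). The loose one is only 121 mm long. I approach with the fingers shut and the jaw axis along the tray.

```bash
python3 -m inch '.5 -1 0 0 0 -1;.5 -1 0 0 0 -1;.5 -1 0 0 0 -1;.5 -1 0 0 0 -1;.5 -1 0 0 0 -1;.5 -1 0 0 0 -1;.5 -1 0 0 0 -1;.5 -1 0 0 0 -1;.5 -1 0 0 0 -1;.5 -1 0 0 0 -1;.5 -1 0 0 0 -1;.5 -1 0 0 0 -.77' 0 20
python3 -m inch '.5 -1 0 0 0 0;.5 -1 0 0 0 0;.5 -1 0 0 0 0;.5 -1 0 0 0 0;.5 -1 0 0 0 0;0 -1 0 0 0 0;0 -1 0 0 0 0;0 -1 0 0 0 0;0 -1 0 0 0 0;0 -1 0 0 0 0;0 -1 0 0 0 0;0 -1 0 0 0 0'
```

```text
t: 3.5
eef_pos: [0.3681, 0.2874, 0.1929]
ee_rot: [-0.805, 1.57, 1.025]
force: [-0.3, -0.8, -0.3]
width: 0.0006
t: 5.0
eef_pos: [0.4427, -0.0726, 0.1929]
ee_rot: [-1.616, 1.57, 0.217]
force: [0.6, 0.6, 0.0]
width: 0.0006
```

```bash
python3 -m inch '.92 -.6 0 0 0 0;.92 -.6 0 0 0 0;.92 -.6 0 0 0 0;.92 -.6 -.5 0 0 0;.92 -.03 -1 0 0 0;0 0 -1 0 0 0;0 0 -1 0 0 0;0 0 -.6 0 0 0;0 0 0 0 0 0'
python3 - <<'E'
from m import *
p=arm.grab_frame("scene");save(p,"s2.png",(250,120,450,280),4)
s=arm.get_state();print(s["eef_pos"],s["force"],s["q"])
E
```

```text
t: 6.12
eef_pos: [0.5796, -0.1446, 0.0682]
ee_rot: [1.334, 1.568, -3.116]
force: [-1.0, 0.3, -0.2]
width: 0.0006
[ 0.5806 -0.1446  0.0695] [ 0.2547  0.4659 -0.3796] [ 0.0823  0.3406 -0.3198  0.0002 -0.9114  0.1796]
```

View pics/s2.png

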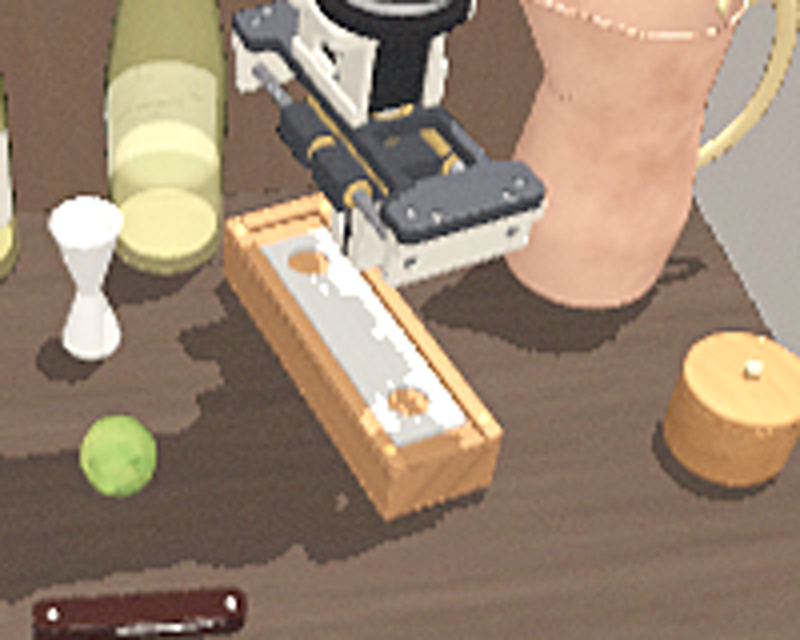

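```bash
python3 - <<'E'
from m import *
p=arm.grab_frame("scene")
for w in((.5806,-.1446,.0695),(.5806,-.1446,.049)): print((w2px(p,w)-[250,120])*4)
E
```

```text
[352.3727 293.2001]
[349.1491 318.4647]
```

```bash
python3 - <<'E'
from m import *
for n in("scene","top"):
    p=arm.grab_frame(n)
    P=pts(p,np.ones((420,560),bool))
    d=P[:,:2]-[.5806,-.1446];u=np.array([.966,.259]);v=np.array([-.259,.966])
    a,b=d@u,d@v
    k=(abs(a)<.12)&(abs(b)<.1)&(P[:,2]>.06)&(P[:,2]<.16)
    for lo in np.arange(.06,.15,.01):
        m=k&(P[:,2]>=lo)&(P[:,2]<lo+.01)
        if m.sum()>3: print(n,round(lo,2),m.sum(),"u",a[m].min().round(3),a[m].max().round(3),"v",b[m].min().round(3),b[m].max().round(3))
E
```

```text
scene 0.06 13 u 0.117 0.12 v 0.042 0.061
scene 0.07 12 u 0.116 0.12 v 0.039 0.061
scene 0.08 15 u 0.117 0.12 v 0.037 0.061
scene 0.09 17 u 0.116 0.12 v 0.04 0.056
scene 0.1 28 u -0.015 0.12 v -0.006 0.061
scene 0.11 64 u -0.017 0.12 v -0.006 0.064
scene 0.12 64 u -0.017 0.12 v -0.003 0.061
scene 0.13 49 u -0.018 0.12 v 0.001 0.061
scene 0.14 24 u -0.019 0.12 v 0.007 0.056
```

```bash
python3 - <<'E'
from m import *
p=arm.grab_frame("scene")
K=p["mtx"];T=np.array(p["pose"]);Z=p["range_z"]
r,c=np.mgrid[0:420,0:560]
H=((np.stack([(c-K[0,2])/K[0,0]*Z,-(r-K[1,2])/K[1,1]*Z,-Z],-1))@T[:3,:3].T+T[:3,3])
for rr in range(150,206,3): print(rr,[(-1 if Z[rr,cc]==0 else int(1000*H[rr,cc,2])) for cc in range(318,372,3)])
f=p["frame"]
for rr in (180,185,190,195,200): print(rr,[tuple(map(int,f[rr,cc])) for cc in range(326,350,4)])
E
```

```text
150 [52, 185, 195, 193, 194, 198, 210, 216, 213, 213, 209, 209, 206, 204, 209, 213, 37, 36]
153 [42, 180, 188, 193, 190, 188, 200, 211, 213, 204, 197, 195, 193, 196, 202, 210, 214, 24]
156 [31, 30, 182, 185, 194, 195, 196, 203, 213, 214, 195, 194, 194, 194, 194, 205, 211, 214]
159 [18, 19, 18, 176, 193, 195, 195, 196, 204, 213, 213, 196, 193, 190, 186, 187, 205, 215]
162 [8, 10, 9, 177, 185, 193, 194, 194, 194, 208, 214, 212, 184, 182, 215, 213, 215, 214]
165 [-1, 0, -1, -2, 179, 186, 190, 190, 187, 196, 211, 213, 215, 213, 214, 214, 215, 214]
168 [1, 3, 2, 1, 53, 180, 184, 187, 189, 213, 214, 213, 213, 214, 213, 212, 213, 212]
171 [51, 49, 50, 52, 52, 128, 137, 148, 188, 209, 213, 213, 212, 214, 213, 213, 213, 212]
174 [52, 49, 46, 45, 47, 121, 128, 141, 146, 188, 210, 213, 214, 213, 212, 210, 207, 204]
177 [47, 44, 45, 46, 50, 112, 122, 134, 136, 185, 205, 210, 209, 207, 204, 198, 198, 194]
180 [50, 50, 50, 50, 51, 48, 112, 126, 123, 121, 197, 202, 199, 196, 189, 185, 182, 180]
183 [49, 48, 44, 46, 47, 50, 103, 117, 116, 112, 190, 187, 183, 182, 180, 177, 175, 171]
186 [51, 50, 44,
[... 325 characters left out ...]
 52, 0, 1, 0, 2, 0, 0]
201 [27, 39, 51, 51, 51, 50, 49, 50, 50, 49, 50, 50, 52, 1, 0, 0, 0, 1]
204 [19, 30, 43, 51, 51, 49, 48, 49, 48, 50, 49, 50, 53, 50, 0, 0, 2, 0]
180 [(226, 225, 218), (255, 255, 255), (206, 182, 154), (213, 206, 191), (222, 215, 201), (216, 206, 194)]
185 [(211, 157, 108), (255, 222, 158), (255, 255, 255), (198, 176, 153), (235, 212, 187), (211, 205, 191)]
190 [(223, 221, 214), (220, 218, 210), (255, 255, 255), (255, 255, 255), (169, 113, 66), (255, 216, 166)]
195 [(225, 223, 216), (223, 219, 212), (222, 221, 212), (221, 217, 211), (255, 255, 255), (210, 148, 94)]
200 [(214, 158, 103), (225, 223, 215), (223, 220, 211), (222, 218, 212), (218, 214, 206), (255, 255, 255)]
```

```bash
python3 - <<'E'
from m import *
p=arm.grab_frame("scene")
k=np.zeros((420,560),bool);k[168:187,330:350]=1
P=pts(p,k);P=P[(P[:,2]>.09)&(P[:,2]<.16)]
d=P[:,:2]-[.5806,-.1446];a=d@[.966,.259];b=d@[-.259,.966]
for lo in np.arange(.09,.15,.01):
    m=(P[:,2]>=lo)&(P[:,2]<lo+.01)
    if m.any(): print(lo.round(2),m.sum(),"u",np.percentile(a[m],[0,50,100]),"v",np.percentile(b[m],[0,50,100]))
s=arm.get_state();print(s["t"],s["eef_pos"],s["q"],s["force"])
E
```

```text
0.1 7 u [-0.0154 -0.012   0.0173] v [-0.0047  0.009   0.0108]
0.11 48 u [-0.0159 -0.011   0.0176] v [-0.006   0.0098  0.0116]
0.12 46 u [-0.0163 -0.0109  0.0157] v [-0.004   0.0095  0.0119]
0.13 30 u [-0.0182 -0.012   0.009 ] v [0.0015 0.01   0.0118]
0.14 18 u [-0.0201 -0.0132 -0.0002] v [0.0079 0.0103 0.0117]
6.425 [ 0.5814 -0.1445  0.0707] [ 0.0823  0.3388 -0.3192  0.0001 -0.911   0.1796] [0.4806 0.2347 0.5076]
```

```bash
python3 -m inch '0 0 -.2 0 0 0;0 0 -.2 0 0 0;0 0 0 0 0 0'
python3 - <<'E'
from m import *
p=arm.grab_frame("scene")
k=np.zeros((420,560),bool);k[160:200,325:355]=1
P=pts(p,k);d=P[:,:2]-[.5806,-.1446];a=d@[.966,.259];b=d@[-.259,.966]
P=P[(P[:,2]>.06)&(P[:,2]<.16)&(abs(b)<.02)&(abs(a)<.03)]
print(np.sort(P[:,2])[:8]);s=arm.get_state();print(s["eef_pos"],s["force"])
E
```

```text
t: 6.8
eef_pos: [0.5801, -0.1445, 0.0567]
ee_rot: [1.309, 1.569, -3.141]
force: [0.0, 0.4, -0.1]
width: 0.0005
[0.0898 0.0952 0.0955 0.0958 0.0959 0.0962 0.0963 0.0964]
[ 0.5804 -0.1446  0.0571] [ 0.1833  0.2166 -0.4483]
```

```bash
python3 -m inch '0 0 -.1 0 0 0;0 0 -.07 0 0 0;0 0 0 0 0 0'; python3 -m inch '0 0 -.02 0 0 0;0 0 0 0 0 0'
```

```text
t: 7.22
eef_pos: [0.5806, -0.1446, 0.0522]
ee_rot: [1.366, 1.57, -3.085]
force: [-0.1, 0.9, -0.3]
width: 0.0003
t: 7.48
eef_pos: [0.5807, -0.1445, 0.0519]
ee_rot: [-2.275, 1.571, -0.442]
force: [-0.1, -0.1, 0.4]
width: 0.0006
```

```bash
python3 -m inch '0 0 -.02 0 0 0;0 0 0 0 0 0'
```

```text
t: 7.72
eef_pos: [0.5807, -0.1446, 0.0512]
ee_rot: [1.546, 1.571, -2.904]
force: [-0.9, -0.1, -1.2]
width: 0.0005
```

```bash
python3 -m inch '0 0 -.02 0 0 0;0 0 0 0 0 0'
```

```text
t: 7.98
eef_pos: [0.5806, -0.1446, 0.0506]
ee_rot: [1.367, 1.571, -3.083]
force: [0.5, -0.8, 0.2]
width: 0.0005
```

```bash
python3 -m inch '0 0 -.02 0 0 0;0 0 0 0 0 0'
```

```text
t: 8.22
eef_pos: [0.5806, -0.1446, 0.05]
ee_rot: [1.481, 1.571, -2.97]
force: [-0.3, -1.3, 0.7]
width: 0.0004
```

```bash
python3 -m inch '0 0 -.015 0 0 0;0 0 0 0 0 0'
```

```text
t: 8.48
eef_pos: [0.5807, -0.1445, 0.0496]
ee_rot: [1.193, 1.571, 3.026]
force: [-0.8, -0.4, -1.2]
width: 0.0005
```

```bash
python3 -m inch '0 0 -.015 0 0 0;0 0 0 0 0 0'
```

```text
t: 8.72
eef_pos: [0.5807, -0.1446, 0.0491]
ee_rot: [1.852, 1.571, -2.599]
force: [-0.6, -0.3, 0.3]
width: 0.0003
```

```bash
python3 -m inch '0 0 -.015 0 0 0;0 0 0 0 0 0'
```

```text
t: 8.98
eef_pos: [0.5807, -0.1446, 0.0487]
ee_rot: [1.435, 1.571, -3.016]
force: [0.0, -0.7, 0.4]
width: 0.0002
```

```bash
python3 -m inch '0 0 -.015 0 0 0;0 0 0 0 0 0'
```

```text
t: 9.22
eef_pos: [0.5807, -0.1446, 0.0482]
ee_rot: [1.291, 1.571, 3.123]
force: [-0.5, -0.4, 0.5]
width: 0.0002
```

```bash
python3 -m inch '0 0 -.015 0 0 0;0 0 0 0 0 0'; python3 - <<'E'
from m import *
for n in("scene","top"):
    p=arm.grab_frame(n)
    k=np.zeros((420,560),bool);k[150:215,305:365]=1
    P=pts(p,k);d=P[:,:2]-[.5806,-.1446];a=d@[.966,.259];b=d@[-.259,.966]
    m=(P[:,2]>.056)&(P[:,2]<.16)&(abs(b)<.02)&(abs(a)<.03)
    print(n,np.sort(P[m,2])[:8])
save(arm.grab_frame("scene"),"s3.png",(290,140,390,230),8)
E
```

```text
t: 9.48
eef_pos: [0.5807, -0.1446, 0.0477]
ee_rot: [1.315, 1.571, -3.135]
force: [0.1, 0.0, 0.7]
width: 0.0009
scene [0.0794 0.0831 0.0848 0.0856 0.0858 0.0871 0.0876 0.088 ]
top []
```

View pics/s3.png

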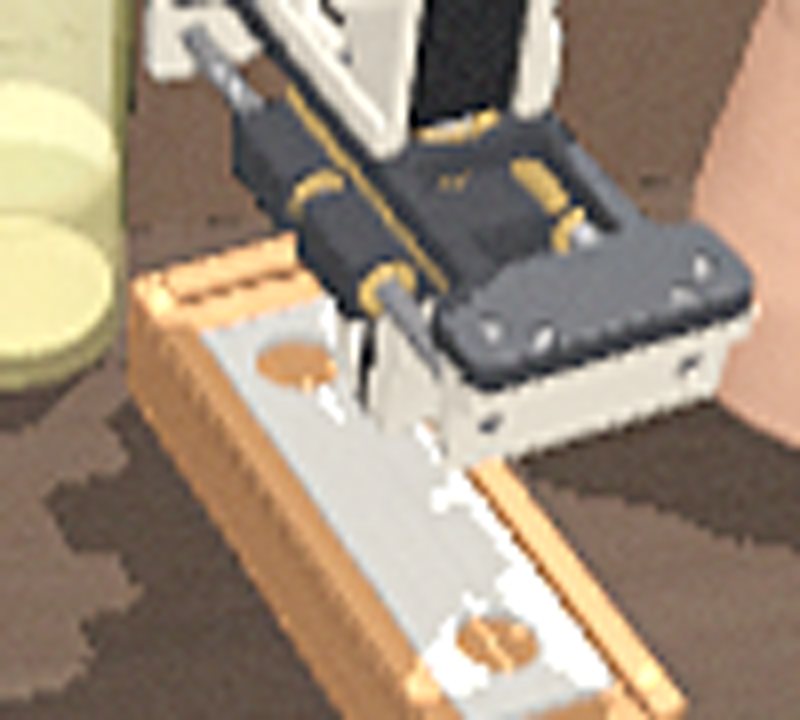

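The fingertips sit at crop (385,425), px (338,193). Depth puts them about 30 mm above the opener and the force reads zero, so the reported z is low by that much. I go down further and check again.

```bash
cat > tip.py <<'E'
from m import *
s=arm.get_state();e=s["eef_pos"]
p=arm.grab_frame("scene")
P=pts(p,np.ones((420,560),bool));d=P[:,:2]-e[:2];a=d@[.966,.259];b=d@[-.259,.966]
m=(P[:,2]>.054)&(P[:,2]<.13)&(abs(b)<.017)&(abs(a)<.03)
print("tip",np.sort(P[m,2])[:6],"u",np.percentile(a[m],[2,98]),"v",np.percentile(b[m],[2,98]),e,s["force"])
E
python3 -m inch '0 0 -.17 0 0 0;0 0 -.17 0 0 0;0 0 0 0 0 0';python3 tip.py
```

```text
t: 10.0
eef_pos: [0.5802, -0.1446, 0.0369]
ee_rot: [1.322, 1.569, -3.129]
force: [1.2, 0.1, 0.3]
width: 0.0004
tip [0.0725 0.0734 0.0746 0.0751 0.0752 0.0759] u [-0.0184  0.0139] v [-0.0033  0.0119] [ 0.5802 -0.1446  0.0369] [1.1691 0.1346 0.2775]
```

```bash
python3 -m inch '0 0 -.17 0 0 0;0 0 -.17 0 0 0;0 0 -.1 0 0 0;0 0 0 0 0 0';python3 tip.py
```

```text
t: 10.55
eef_pos: [0.5805, -0.1446, 0.024]
ee_rot: [1.35, 1.57, -3.1]
force: [0.3, -0.2, -0.1]
width: 0.0001
tip [0.0604 0.0617 0.0623 0.0629 0.0631 0.0631] u [-0.0184  0.0142] v [-0.0045  0.0121] [ 0.5805 -0.1446  0.024 ] [ 0.3497 -0.2186 -0.1266]
```

```bash
python3 -m inch '0 0 -.12 0 0 0;0 0 -.1 0 0 0;0 0 0 0 0 0';python3 tip.py
```

```text
t: 10.98
eef_pos: [0.5805, -0.1445, 0.0175]
ee_rot: [1.237, 1.57, 3.07]
force: [-0.0, -0.0, -0.5]
width: 0.0004
tip [0.0545 0.0558 0.0564 0.0564 0.0566 0.0567] u [-0.0184  0.0133] v [-0.0023  0.012 ] [ 0.5805 -0.1445  0.0175] [-0.0264 -0.0105 -0.5097]
```

```bash
python3 -m inch '0 0 -.025 0 0 0;0 0 0 0 0 0'
```

```text
t: 11.28
eef_pos: [0.5807, -0.1445, 0.0171]
ee_rot: [-1.805, 1.571, 0.028]
force: [0.2, 0.3, 0.4]
width: 0.0006
```

```bash
python3 -m inch '0 0 -.02 0 0 0;0 0 0 0 0 0'
```

```text
t: 11.52
eef_pos: [0.5807, -0.1446, 0.0164]
ee_rot: [1.642, 1.571, -2.808]
force: [-0.2, -0.5, 0.4]
width: 0.0002
```

```bash
python3 -m inch '0 0 -.02 0 0 0;0 0 0 0 0 0'
```

```text
t: 11.78
eef_pos: [0.5807, -0.1446, 0.0158]
ee_rot: [1.411, 1.571, -3.039]
force: [-0.1, 0.3, 0.1]
width: 0.0007
```

```bash
python3 -m inch '0 0 -.02 0 0 0;0 0 0 0 0 0'
```

```text
t: 12.02
eef_pos: [0.5808, -0.1446, 0.0154]
ee_rot: [-2.156, 1.571, -0.323]
force: [-0.1, 0.6, 0.9]
width: 0.0007
```

```bash
python3 tip.py
```

```text
tip [0.0541 0.0544 0.055  0.055  0.0552 0.0555] u [-0.0188  0.0127] v [-0.0026  0.0121] [ 0.5808 -0.1446  0.0154] [-0.095   0.5713  0.9302]
```

```bash
python3 -m inch '0 0 -.01 0 0 0;0 0 0 0 0 0'
```

```text
t: 12.32
eef_pos: [0.5808, -0.1446, 0.0153]
ee_rot: [-2.138, 1.57, -0.305]
force: [-1.2, -0.0, 5.2]
width: 0.0006
```

```bash
python3 -m inch '0 0 -.015 0 0 0;0 0 0 0 0 0'
```

```text
t: 12.58
eef_pos: [0.5811, -0.1447, 0.0153]
ee_rot: [-2.189, 1.57, -0.356]
force: [-2.4, 0.8, 8.6]
width: 0.0006
```

```bash
python3 -m inch '-.1 -.027 0 0 0 0;-.1 -.027 0 0 0 0;-.1 -.027 0 0 0 0;0 0 0 0 0 0'; python3 - <<'E'
from m import *
p=arm.grab_frame("top")
for d in arm.masks_of(p,"blade")[:3]: print(round(d["confidence"],2),rect(pts(p,d["mask"])))
p=arm.grab_frame("scene")
for t in("blade_tip",):
  for d in arm.place_of(p,t)[:3]: c,r=d["position"];print(t,round(d["confidence"],2),px2w(p,c*560,r*420,z=.045))
E
```

```text
t: 13.08
eef_pos: [0.5738, -0.147, 0.0158]
ee_rot: [-1.911, 1.567, -0.077]
force: [1.2, -0.2, 7.4]
width: 0.0004
0.43 c=(0.5282,-0.1599) 0.0454 x 0.0314 yaw -71.73 z 0.0497 n130
blade_tip 0.85 [ 0.4881 -0.1652  0.045 ]
blade_tip 0.18 [ 0.5321 -0.1304  0.045 ]
```

```bash
cat > b.py <<'E'
from m import *
def blade_tip(n="scene"):
    p=arm.grab_frame(n)
    f=p["frame"].astype(int);sat=f.max(2)-f.min(2)
    r,c=np.nonzero((sat<45)&(f.min(2)>120)&(p["range_z"]>0))
    k=np.zeros((420,560),bool);k[r,c]=1
    P=pts(p,k)
    d=P[:,:2]-[.5783,-.1466];a=d@[.966,.259];b=d@[-.259,.966]
    m=(abs(P[:,2]-.05)<.008)&(abs(b)<.03)&(a<.0)&(a>-.2)
    print(n,"overhang %.4f"%(-.1075-np.percentile(a[m],1)),"v front",np.percentile(b[m&(a<np.percentile(a[m],1)+.03)],[1,99]),m.sum(),"zfront %.4f"%np.median(P[m&(a<np.percentile(a[m],1)+.015),2]))
    return p
if __name__=="__main__":
    for n in("scene","top"): blade_tip(n)
    print(arm.get_state()["force"])
E
python3 b.py
```

```text
scene overhang -0.0096 v front [-0.0221  0.0245] 504 zfront 0.0504
top overhang -0.0398 v front [-0.0236  0.0216] 151 zfront 0.0493
[1.3721 0.004  8.3989]
```

```bash
python3 -m inch '-.1 -.027 0 0 0 0;-.1 -.027 0 0 0 0;-.1 -.027 0 0 0 0;0 0 0 0 0 0'; python3 b.py
```

```text
t: 13.88
eef_pos: [0.566, -0.1494, 0.0165]
ee_rot: [-1.912, 1.565, -0.078]
force: [2.8, 1.1, 10.8]
width: 0.0002
scene overhang -0.0017 v front [-0.0213  0.0223] 518 zfront 0.0520
top overhang -0.0303 v front [-0.024   0.0215] 156 zfront 0.0509
[2.3629 0.7295 9.963 ]
```

```bash
python3 -m inch '-.1 -.027 0 0 0 0;-.1 -.027 0 0 0 0;0 0 0 0 0 0'; python3 b.py
```

```text
t: 14.35
eef_pos: [0.5598, -0.1512, 0.0166]
ee_rot: [-1.934, 1.565, -0.1]
force: [1.8, -0.0, 12.0]
width: 0.0006
scene overhang 0.0047 v front [-0.0212  0.0222] 527 zfront 0.0523
top overhang -0.0231 v front [-0.0243  0.0215] 156 zfront 0.0509
[ 2.0232  0.3416 12.24  ]
```

```bash
python3 -m inch '-.1 -.027 .005 0 0 0;-.1 -.027 .005 0 0 0;-.1 -.027 .005 0 0 0;0 0 0 0 0 0'
```

```text
t: 14.95
eef_pos: [0.5502, -0.1536, 0.0167]
ee_rot: [-1.94, 1.566, -0.107]
force: [1.1, 0.1, 9.8]
width: 0.0003
```

```bash
python3 -m inch '-.1 -.027 .002 0 0 0;-.1 -.027 .002 0 0 0;-.1 -.027 .002 0 0 0;0 0 0 0 0 0'; python3 b.py
```

```text
t: 15.45
eef_pos: [0.5411, -0.156, 0.0168]
ee_rot: [-1.945, 1.566, -0.111]
force: [1.0, 1.0, 10.2]
width: 0.0005
scene overhang 0.0236 v front [-0.0213  0.0226] 607 zfront 0.0524
top overhang -0.0014 v front [-0.0246  0.0215] 155 zfront 0.0513
[ 0.9097  0.8107 10.2322]
```

```bash
python3 -m inch '-.1 -.027 .003 0 0 0;-.1 -.027 .003 0 0 0;-.1 -.027 .003 0 0 0;0 0 0 0 0 0'
```

```text
t: 16.05
eef_pos: [0.5319, -0.1585, 0.0169]
ee_rot: [-1.944, 1.567, -0.11]
force: [0.5, 1.3, 9.6]
width: 0.0003
```

```bash
python3 -m inch '-.1 -.027 .003 0 0 0;-.1 -.027 .003 0 0 0;-.1 -.027 .003 0 0 0;0 0 0 0 0 0'; python3 b.py
```

```text
t: 16.55
eef_pos: [0.5228, -0.1609, 0.017]
ee_rot: [-1.952, 1.567, -0.118]
force: [1.7, 0.1, 8.9]
width: 0.0003
scene overhang 0.0424 v front [-0.0215  0.0226] 658 zfront 0.0530
top overhang 0.0198 v front [-0.0237  0.0216] 153 zfront 0.0514
[0.5358 0.5256 8.8118]
```

```bash
python3 -m inch '-.1 -.027 .004 0 0 0;-.1 -.027 .004 0 0 0;-.1 -.027 .004 0 0 0;-.1 -.027 .004 0 0 0;-.06 -.016 .003 0 0 0;0 0 0 0 0 0'; python3 b.py
```

```text
t: 17.4
eef_pos: [0.5087, -0.1646, 0.0173]
ee_rot: [-1.943, 1.567, -0.11]
force: [1.2, 0.1, 7.7]
width: 0.0008
scene overhang 0.0570 v front [-0.0214  0.0223] 720 zfront 0.0536
top overhang 0.0362 v front [-0.0219  0.0217] 145 zfront 0.0516
[0.9519 0.0987 7.3798]
```

```bash
python3 -m inch '0 0 .3 0 0 0;0 0 .9 0 0 0;0 0 1 0 0 -1;0 0 1 0 0 -1;-.2 0 0 0 0 -1;-.2 0 0 0 0 -1;-.2 -.1 0 0 0 -1;-.2 -.1 0 0 0 -1;-.2 -.1 0 0 0 -1;-.2 -.1 0 0 0 -1;-.2 -.1 0 0 0 -1;-.2 -.1 0 0 0 -1' - 20
python3 -m inch '-.2 0 0 0 0 -1;-.2 0 0 0 0 -1;-.08 0 0 0 0 -1;0 0 0 0 0 -1;0 0 0 0 0 -1;0 0 0 0 0 -1;0 0 0 0 0 -1;0 0 0 0 0 -1;0 0 0 0 0 0;0 0 0 0 0 0' 1
python3 - <<'E'
from b import *
p=blade_tip("scene");save(p,"s4.png",(280,130,440,290),4)
e=arm.get_state()["eef_pos"];print(w2px(p,e),(w2px(p,e)-[280,130])*4)
blade_tip("top")
E
```

```text
t: 19.0
eef_pos: [0.4582, -0.1825, 0.1123]
ee_rot: [1.792, 1.57, 2.749]
force: [-0.8, 0.1, -0.4]
width: 0.0005
t: 20.25
eef_pos: [0.4443, -0.1824, 0.1123]
ee_rot: [2.291, 1.571, 2.555]
force: [0.5, -0.9, -0.1]
width: 0.0871
scene overhang 0.0573 v front [-0.021   0.0232] 877 zfront 0.0537
[374.4653 223.7328] [377.861  374.9311]
top overhang -0.0834 v front [-0.0239  0.0218] 123 zfront 0.0486
```

View pics/s4.png

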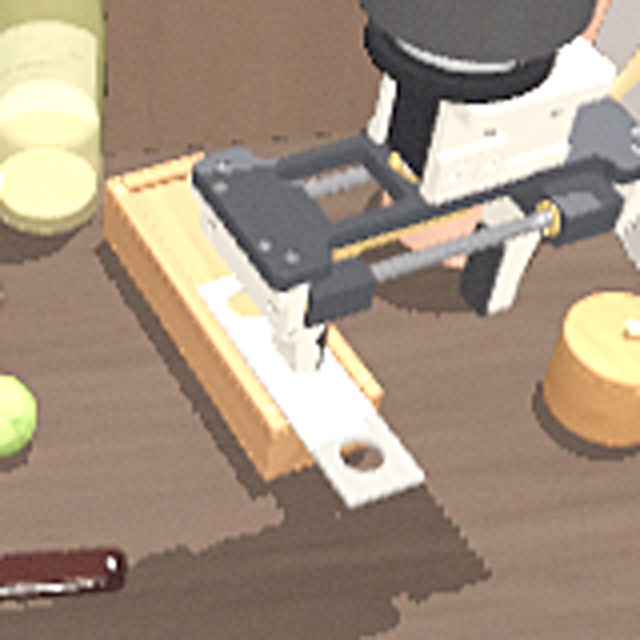

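The opener now sticks out about 57 mm, and its front hole shows at crop (362,455). The open gripper is behind and above it, with finger tips at crop (310,370) and (490,310). Next I measure the fingers by depth.

```bash
cat > fing.py <<'E'
from m import *
def fing(c,s,yaw,R=.03,zmax=.06):
    th=np.radians(yaw);u=np.array([np.cos(th),np.sin(th)]);v=np.array([-u[1],u[0]])
    e=s["eef_pos"];p=arm.grab_frame(c)
    P=pts(p,np.ones((420,560),bool));d=P[:,:2]-e[:2];a=d@u;b=d@v
    k=(abs(a)<R)&(abs(b)<.085)&(P[:,2]>e[2]-.01)&(P[:,2]<e[2]+zmax)
    for nm,m in(("+v",k&(b>0)),("-v",k&(b<0))):
        if m.sum()>5: print(c,nm,m.sum(),"z lowest",np.sort(P[m,2])[:4],"u",np.percentile(a[m],[2,50,98]),"v",np.percentile(b[m],[2,50,98]))
    print(e)
if __name__=="__main__": 
    fing("scene",arm.get_state(),15)
E
python3 fing.py
```

```text
scene +v 92 z lowest [0.1483 0.1483 0.1499 0.1502] u [-0.012  -0.0094  0.0087] v [0.0443 0.0563 0.0603]
scene -v 132 z lowest [0.1461 0.1466 0.1468 0.1469] u [-0.0115 -0.0067  0.0096] v [-0.0583 -0.0444 -0.0427]
[ 0.4444 -0.1824  0.1123]
```

```bash
python3 -m inch '0 0 -.8 0 0 0;0 0 -.8 0 0 0;0 0 -.8 0 0 0;0 0 -.6 0 0 0;0 0 -.4 0 0 0;0 0 -.2 0 0 0;0 0 0 0 0 0'; python3 fing.py; python3 b.py
```

```text
t: 21.28
eef_pos: [0.4446, -0.1825, 0.0042]
ee_rot: [3.114, 1.571, -2.907]
force: [0.5, 0.5, 0.9]
width: 0.0874
scene +v 1017 z lowest [-0.0033 -0.0027 -0.0026 -0.0025] u [-0.0287 -0.0061  0.0278] v [0.0014 0.0428 0.083 ]
scene -v 863 z lowest [-0.0035 -0.0029 -0.0028 -0.0025] u [-0.0289 -0.0084  0.0277] v [-0.0827 -0.0412 -0.0011]
[ 0.4446 -0.1825  0.0042]
scene overhang 0.0574 v front [-0.0212  0.0224] 541 zfront 0.0536
top overhang -0.0573 v front [-0.0238  0.0219] 315 zfront 0.0499
[ 0.4495 -0.6372 -0.6465]
```

Fine: no contact yet. Down 5.7 mm more, then close.

```bash
python3 -m inch '0 0 -.15 0 0 0;0 0 -.04 0 0 0;0 0 0 0 0 0'; python3 -m inch '0 0 0 0 0 0;0 0 0 0 0 0;0 0 0 0 0 0;0 0 0 0 0 0;0 0 0 0 0 0;0 0 0 0 0 0;0 0 0 0 0 0;0 0 0 0 0 0' 0 50; python3 - <<'E'
from b import *
p=blade_tip("scene");save(p,"s5.png",(290,150,450,290),4)
E
```

```text
t: 21.8
eef_pos: [0.4444, -0.1825, -0.0015]
ee_rot: [2.899, 1.571, -3.122]
force: [-0.2, 0.2, 0.1]
width: 0.088
t: 22.8
eef_pos: [0.4445, -0.1825, -0.0014]
ee_rot: [-0.126, 1.571, 0.136]
force: [0.3, -0.4, 0.1]
width: 0.0426
scene overhang 0.0578 v front [-0.0297  0.0278] 447 zfront 0.0537
```

View pics/s5.png

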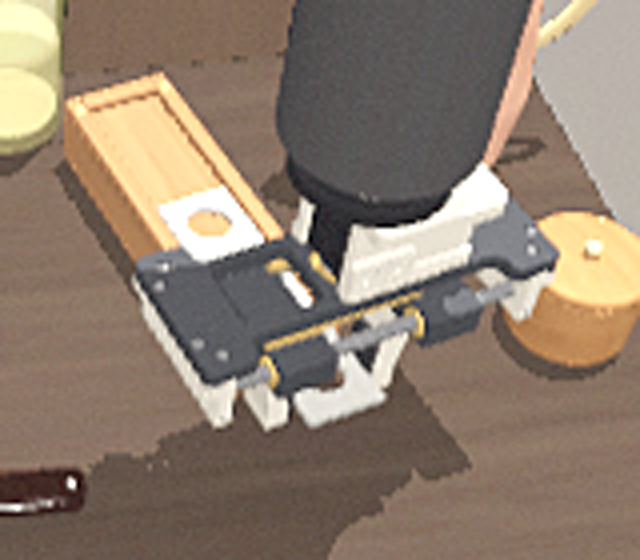

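Gripped: the width reads 42.6 mm and the plate shows between the fingers at crop (340,390). I lift slowly.

```bash
python3 -m inch '0 0 .1 0 0 0;0 0 .2 0 0 0;0 0 .3 0 0 0;0 0 .4 0 0 0;0 0 .5 0 0 0;0 0 .5 0 0 0;0 0 .5 0 0 0;0 0 .4 0 0 0;0 0 0 0 0 0' 0 60
cat > tilt.py <<'E'
from m import *
import sys
def tilt(yaw,c="scene"):
    """plate in grip: points around tcp in gripper frame"""
    th=np.radians(yaw);u=np.array([np.cos(th),np.sin(th)]);v=np.array([-u[1],u[0]])
    s=arm.get_state();e=s["eef_pos"];p=arm.grab_frame(c)
    f=p["frame"].astype(int);sat=f.max(2)-f.min(2)
    P=pts(p,(sat<60)&(f.min(2)>90));d=P[:,:2]-e[:2];a=d@u;b=d@v;z=P[:,2]-e[2]
    m=(a>.03)&(a<.15)&(abs(b)<.03)&(abs(z-.055)<.03)
    A=np.c_[a[m],np.ones(m.sum())];k=np.linalg.lstsq(A,z[m],rcond=None)[0]
    r=z[m]-A@k;i=abs(r)<.004;k=np.linalg.lstsq(A[i],z[m][i],rcond=None)[0]
    B=np.c_[a[m],b[m]][i]
    print(c,m.sum(),i.sum(),"slope deg %.2f  top z rel tcp at grip %.4f"%(np.degrees(np.arctan(k[0])),k[1]),"tail end u %.4f"%np.percentile(B[:,0],99),"axis yaw",rect(np.c_[P[m][i]]),e,s["force"],s["width"])
    return p
if __name__=="__main__":
    for c in("scene","top"): tilt(float(sys.argv[1]),c)
E
python3 tilt.py 15
```

```text
t: 23.98
eef_pos: [0.4453, -0.1825, 0.0868]
ee_rot: [-0.28, 1.568, -0.018]
force: [0.4, -0.6, -2.0]
width: 0.0424
scene 128 126 slope deg -3.17  top z rel tcp at grip 0.0557 tail end u 0.1436 axis yaw c=(0.5683,-0.1497) 0.0443 x 0.0326 yaw -74.92 z 0.1351 n126 [ 0.4453 -0.1825  0.0868] [ 0.4468 -0.5687 -2.0164] 0.04242912819334382
top 328 327 slope deg -2.55  top z rel tcp at grip 0.0532 tail end u 0.1416 axis yaw c=(0.5581,-0.1517) 0.0486 x 0.0444 yaw 15.35 z 0.1337 n327 [ 0.4447 -0.1824  0.0859] [-0.4058  0.4671 -2.5413] 0.042274553075297754
```

Held, with the tail sagging about 2.7°. I carry it to the stand, turning the yaw by -23.25° and levelling the sag.

```bash
python3 -m inch '0 .3 0 0 0 -.2;.1 .6 0 0 0 -.4;.15 .9 0 0 0 -.45;.15 .9 0 0 0 -.45;.15 .9 0 0 0 -.45;.15 .9 0 0 0 -.45;.15 .9 0 0 0 -.45;.15 .9 0 0 0 -.45;.15 .9 0 0 0 -.45;.15 .9 0 0 0 -.45;.15 .9 0 0 0 -.45;.1 .9 0 -.03 -.2 0'
python3 -m inch '.05 .9 0 -.03 -.2 0;.05 .9 0 -.017 -.135 0;0 .6 0 0 0 0;0 .3 0 0 0 0;0 .07 0 0 0 0;0 0 0 0 0 0;0 0 0 0 0 0'
python3 tilt.py -8.25; python3 - <<'E'
from m import *
p=arm.grab_frame("scene");save(p,"s6.png",(140,120,300,260),4)
for n in("scene","top"):
    p=arm.grab_frame(n)
    for t,z in(("peg",.045),("blade_hole",.128)):
        for d in arm.place_of(p,t)[:2]:
            c,r=d["position"];print(n,t,round(d["confidence"],2),px2w(p,c*560,r*420,z=z))
    for d in arm.masks_of(p,"stand")[:1]:
        P=pts(p,d["mask"]);P=P[(P[:,2]>.038)&(P[:,2]<.054)];print(rect(P))
E
```

```text
t: 25.58
eef_pos: [0.491, 0.1153, 0.0847]
ee_rot: [-0.055, 1.554, -0.2]
force: [0.6, -1.4, -1.8]
width: 0.0426
t: 26.45
eef_pos: [0.494, 0.197, 0.0856]
ee_rot: [-0.001, 1.524, -0.146]
force: [-0.0, -1.2, -1.8]
width: 0.0423
scene 67 67 slope deg -0.07  top z rel tcp at grip 0.0547 tail end u 0.1402 axis yaw c=(0.5789,0.1843) 0.1144 x 0.0197 yaw -22.67 z 0.1402 n67 [0.494  0.197  0.0856] [-0.0163 -1.2328 -1.8496] 0.04227401626475356
top 850 840 slope deg -0.26  top z rel tcp at grip 0.0537 tail end u 0.1388 axis yaw c=(0.5834,0.1835) 0.0993 x 0.0450 yaw -7.98 z 0.1390 n840 [0.494  0.1971 0.0856] [ 0.7576 -0.5441 -1.6634] 0.04221036940604187
scene peg 0.81 [0.6024 0.1839 0.045 ]
scene peg 0.36 [0.5476 0.2311 0.045 ]
scene blade_hole 0.97 [0.343  0.1054 0.128 ]
scene blade_hole 0.89 [0.6194 0.1834 0.128 ]
c=(0.5597,0.1881) 0.0828 x 0.0619 yaw -8.77 z 0.0456 n498
top peg 0.76 [0.6062 0.1754 0.045 ]
top peg 0.74 [ 0.583  -0.1374  0.045 ]
top blade_hole 0.89 [0.424  0.1022 0.128 ]
top blade_hole 0.73 [0.6124 0.1816 0.128 ]
c=(0.5800,0.1828) 0.0946 x 0.0595 yaw -8.24 z 0.0443 n499
```

View pics/s6.png

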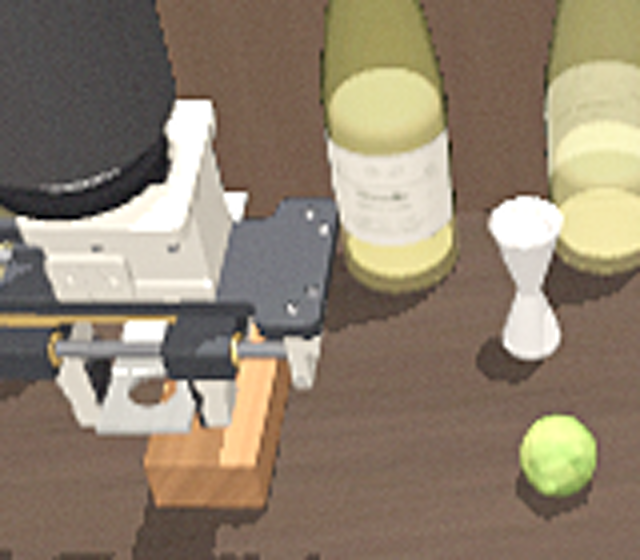

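Level and aligned over the stand; the front hole shows at crop (150,390). I lower it with a 1.5 mm correction in -x.

```bash
python3 -m inch '-.05 0 -.4 0 0 0;0 0 -.6 0 0 0;0 0 -.6 0 0 0;0 0 -.3 0 0 0;0 0 0 0 0 0'; python3 -m inch '0 0 -.2 0 0 0;0 0 -.2 0 0 0;0 0 0 0 0 0'; python3 tilt.py -8.25
```

```text
t: 27.62
eef_pos: [0.492, 0.1972, 0.0277]
ee_rot: [-0.03, 1.525, -0.174]
force: [0.5, 0.3, -1.0]
width: 0.0423
t: 28.0
eef_pos: [0.4923, 0.1974, 0.0162]
ee_rot: [-0.008, 1.524, -0.152]
force: [-0.6, -0.4, -2.1]
width: 0.0422
scene 45 43 slope deg 0.58  top z rel tcp at grip 0.0540 tail end u 0.1417 axis yaw c=(0.5751,0.1809) 0.1161 x 0.0197 yaw -23.54 z 0.0712 n43 [0.4923 0.1974 0.0162] [-0.568  -0.4249 -2.143 ] 0.042228597946749706
top 813 692 slope deg -0.41  top z rel tcp at grip 0.0537 tail end u 0.1388 axis yaw c=(0.5811,0.1837) 0.0998 x 0.0449 yaw -7.79 z 0.0696 n692 [0.4924 0.1975 0.0165] [ 0.4797  0.1369 -2.4611] 0.04248387529240757
```

```bash
python3 -m inch '0 0 -.2 0 0 0;0 0 -.2 0 0 0;0 0 -.1 0 0 0;0 0 0 0 0 0'; python3 - <<'E'
from m import *
save(arm.grab_frame("top"),"t7.png",(150,160,250,280),5)
E
```

```text
t: 28.6
eef_pos: [0.4923, 0.1974, 0.0011]
ee_rot: [-0.012, 1.524, -0.156]
force: [-0.9, -0.1, -1.5]
width: 0.0424
```

View pics/t7.png

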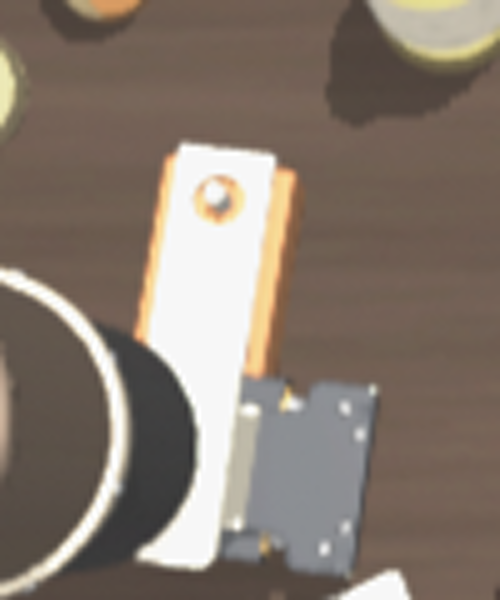

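The peg shows inside the tail hole at crop (217,195), and the plate lies parallel to the block. The last millimetres go by feel.

```bash
python3 -m inch '0 0 -.07 0 0 0;0 0 -.05 0 0 0;0 0 0 0 0 0;0 0 0 0 0 0'
```

```text
t: 29.15
eef_pos: [0.4925, 0.1976, -0.002]
ee_rot: [0.002, 1.524, -0.142]
force: [-0.3, -0.8, -2.0]
width: 0.0423
```

```bash
python3 -m inch '0 0 -.025 0 0 0;0 0 0 0 0 0'
```

```text
t: 29.4
eef_pos: [0.4925, 0.1976, -0.0028]
ee_rot: [-0.0, 1.524, -0.144]
force: [0.3, 0.7, -2.1]
width: 0.0422
```

```bash
python3 -m inch '0 0 -.025 0 0 0;0 0 0 0 0 0'
```

```text
t: 29.65
eef_pos: [0.4925, 0.1976, -0.0036]
ee_rot: [-0.0, 1.524, -0.144]
force: [0.2, 0.0, -1.8]
width: 0.0423
```

```bash
python3 -m inch '0 0 -.025 0 0 0;0 0 0 0 0 0'
```

```text
t: 29.9
eef_pos: [0.4925, 0.1976, -0.0044]
ee_rot: [-0.001, 1.524, -0.145]
force: [0.1, 0.5, -1.4]
width: 0.0421
```

```bash
python3 -m inch '0 0 -.02 0 0 0;0 0 0 0 0 0'
```

```text
t: 30.15
eef_pos: [0.4925, 0.1976, -0.005]
ee_rot: [-0.001, 1.524, -0.145]
force: [-0.4, 0.9, -2.1]
width: 0.0422
```

```bash
python3 -m inch '0 0 -.02 0 0 0;0 0 0 0 0 0'; python3 tilt.py -8.25
```

```text
t: 30.4
eef_pos: [0.4926, 0.1977, -0.0054]
ee_rot: [0.002, 1.524, -0.142]
force: [-1.0, -0.3, -0.8]
width: 0.0424
scene 42 41 slope deg 1.07  top z rel tcp at grip 0.0530 tail end u 0.1424 axis yaw c=(0.5759,0.1739) 0.1130 x 0.0146 yaw -14.40 z 0.0499 n41 [ 0.4926  0.1977 -0.0054] [-0.9701 -0.2585 -0.816 ] 0.04236439002362342
top 783 711 slope deg 0.54  top z rel tcp at grip 0.0535 tail end u 0.1386 axis yaw c=(0.5818,0.1844) 0.0991 x 0.0460 yaw -8.41 z 0.0489 n711 [ 0.4925  0.1977 -0.0054] [-1.1771 -0.2035 -0.0852] 0.04274540864036352
```

```bash
python3 -m inch '0 0 -.015 0 0 0;0 0 0 0 0 0'
```

```text
t: 30.75
eef_pos: [0.4926, 0.1977, -0.0058]
ee_rot: [0.003, 1.524, -0.141]
force: [-0.8, 0.1, 1.0]
width: 0.042
```

```bash
python3 -m inch '0 0 -.015 0 0 0;0 0 0 0 0 0'; python3 tilt.py -8.25
```

```text
t: 31.0
eef_pos: [0.4926, 0.1977, -0.0063]
ee_rot: [0.003, 1.524, -0.141]
force: [-1.4, 0.3, 3.2]
width: 0.0424
scene 42 42 slope deg 4.18  top z rel tcp at grip 0.0494 tail end u 0.1425 axis yaw c=(0.6147,0.1638) 0.0343 x 0.0113 yaw -7.60 z 0.0526 n42 [ 0.4926  0.1977 -0.0063] [-1.4181  0.3375  3.2184] 0.04238215309434369
top 790 708 slope deg 1.93  top z rel tcp at grip 0.0538 tail end u 0.1384 axis yaw c=(0.5808,0.1846) 0.1019 x 0.0465 yaw -8.72 z 0.0504 n708 [ 0.4926  0.1977 -0.0063] [-2.14   -0.7624  2.7224] 0.042281842323790536
```

```bash
python3 -m inch '0 0 0 0 0 0;0 0 0 0 0 0' 0 4; python3 -m inch '0 0 0 0 0 0;0 0 0 0 0 0;0 0 0 0 0 0;0 0 0 0 0 0' .56; python3 tilt.py -8.25
```

```text
t: 31.35
eef_pos: [0.4926, 0.1978, -0.0064]
ee_rot: [0.005, 1.523, -0.139]
force: [-0.8, 0.8, 1.5]
width: 0.044
t: 31.85
eef_pos: [0.4925, 0.1976, -0.0064]
ee_rot: [-0.0, 1.524, -0.144]
force: [0.3, 0.1, 0.5]
width: 0.0489
scene 37 36 slope deg -0.20  top z rel tcp at grip 0.0565 tail end u 0.1411 axis yaw c=(0.5756,0.1708) 0.1118 x 0.0133 yaw -10.53 z 0.0497 n36 [ 0.4925  0.1976 -0.0064] [0.3244 0.0727 0.4805] 0.048888833377952336
top 784 727 slope deg 0.06  top z rel tcp at grip 0.0547 tail end u 0.1391 axis yaw c=(0.5809,0.1848) 0.1009 x 0.0465 yaw -7.94 z 0.0484 n727 [ 0.4925  0.1976 -0.0064] [-0.7145 -0.2851 -0.2102] 0.048983612618682164
```

```bash
python3 -m inch '0 0 0 0 0 0;0 0 0 0 0 0;0 0 0 0 0 0;0 0 0 0 0 0' .85; python3 -m inch '0 0 .2 0 0 0;0 0 .4 0 0 0;0 0 .8 0 0 0;0 0 1 0 0 0;0 0 1 0 0 0;0 0 1 0 0 0;0 -1 1 0 0 0;0 -1 0 0 0 0;0 -1 0 0 0 0;0 -1 0 0 0 0;0 -1 0 0 0 0;0 0 0 0 0 0'
python3 - <<'E'
from m import *
p=arm.grab_frame("top")
d=[x for x in arm.masks_of(p,"blade")]
for x in d[:3]: print("blade",round(x["confidence"],2),rect(pts(p,x["mask"])))
for t in("blade","blade_hole","peg","blade_tip"):
    for x in arm.place_of(p,t)[:3]: c,r=x["position"];print(t,round(x["confidence"],2),px2w(p,c*560,r*420,z=.047))
for t in("lime_0","jigger","corkscrew","salt_cellar"):
    for x in arm.masks_of(p,t)[:1]: print(t,rect(pts(p,x["mask"])))
save(arm.grab_frame("scene"),"s8.png",None,1.4)
print(arm.get_state()["t"])
E
```

```text
t: 32.45
eef_pos: [0.4925, 0.1976, -0.0064]
ee_rot: [0.001, 1.524, -0.143]
force: [0.2, -0.1, -0.1]
width: 0.0742
t: 33.95
eef_pos: [0.4923, 0.0462, 0.1566]
ee_rot: [0.016, 1.523, -0.13]
force: [0.2, -0.3, 0.4]
width: 0.0742
blade 0.55 c=(0.3997,0.1247) 0.1415 x 0.0259 yaw -72.44 z 0.0027 n226
blade 0.68 [0.3978 0.1537 0.047 ]
blade_hole 0.68 [0.4182 0.108  0.047 ]
blade_tip 0.76 [0.3739 0.2069 0.047 ]
jigger c=(0.6454,0.0035) 0.0671 x 0.0366 yaw -1.48 z 0.0676 n336
corkscrew c=(0.4204,-0.0006) 0.1036 x 0.0175 yaw 86.76 z 0.0142 n311
salt_cellar c=(0.5059,-0.3533) 0.0818 x 0.0687 yaw -30.93 z 0.0555 n917
34.5
```

View pics/s8.png

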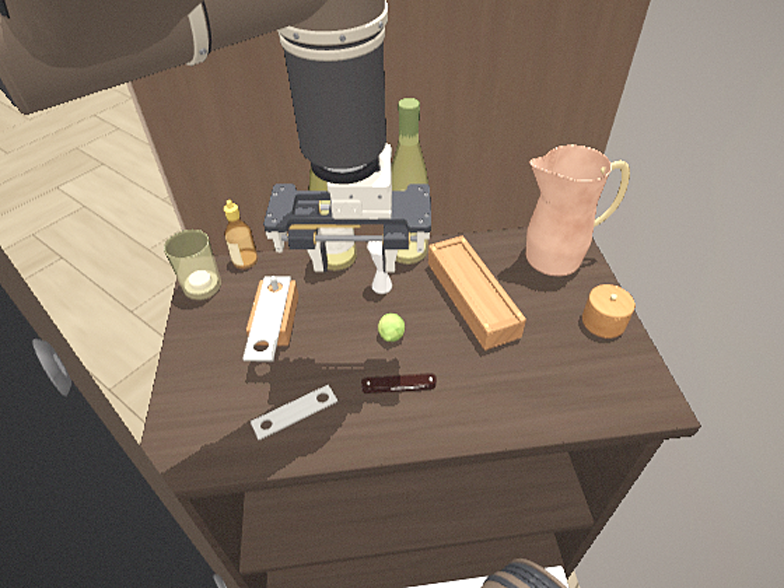

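It is on the stand, peg through the hole at (275,285) and the rest of the scene undisturbed. One last check of how straight and flat it lies.

```bash
python3 - <<'E'
from m import *
p=arm.grab_frame("scene");f=p["frame"].astype(int);sat=f.max(2)-f.min(2)
r,c=np.mgrid[0:420,0:560]
reg=(c>165)&(c<216)&(r>190)&(r<262)
P=pts(p,reg&(sat<45)&(f.min(2)>150));P=P[abs(P[:,2]-.049)<.007]
print("blade",rect(P))
A=np.c_[P[:,:2]-P[:,:2].mean(0),np.ones(len(P))];print("plane slopes,z",np.linalg.lstsq(A,P[:,2],rcond=None)[0])
Q=pts(p,reg);Q=Q[abs(Q[:,2]-.047)<.008];print("stand+blade",rect(Q))
d=Q[:,:2]-[.5737,.1854];th=np.radians(-8.25);a=d@[np.cos(th),np.sin(th)];b=d@[-np.sin(th),np.cos(th)]
k=abs(a)<.05;print("block v",np.percentile(b[k],[1,99]))
d=P[:,:2]-[.5737,.1854];a=d@[np.cos(th),np.sin(th)];b=d@[-np.sin(th),np.cos(th)]
print("blade u",np.percentile(a,[1,99]),"v",np.percentile(b,[1,99]))
print(arm.get_state()["force"])
E
```

```text
blade c=(0.5486,0.1932) 0.1726 x 0.0518 yaw -8.65 z 0.0500 n1081
plane slopes,z [ 0.0023 -0.0003  0.05  ]
stand+blade c=(0.5481,0.1903) 0.1721 x 0.0630 yaw -9.56 z 0.0495 n1411
block v [-0.0299  0.0307]
blade u [-0.1101  0.0565] v [-0.0213  0.0224]
[-0.1937  0.09   -0.0653]
```

```bash
python3 -c "
from station import arm
print(arm.job_done())"
```

```text
the job is handed in; nothing more can be done
None
```

The large opener (about 171 mm; the loose one on the table is a 121 mm look-alike) now lies on the peg stand, and I handed the job in. No verdict was reported.

I pressed with the shut fingers at about 7–12 N (limit about 20 N) and slid it out until it overhung by 57 mm. Then I gripped the overhanging end, lifted it and corrected a 2.7° sag. I lowered it over the peg by feel and let go gently. The clock read about 34.5 s at the last reading, against the 69 s limit.

**Last checks:**
- **Position:** the peg shows through the tail hole, and the opener is centred on the block to about 1 mm.
- **Straight and flat:** its yaw is -8.65° against the block's roughly -8.25°, and its tilt is under 0.2°.
- **Overhang:** the front end sticks out about 55 mm past the block.
- **Contact:** the force was near zero and the gripper was clear of everything.
- **Other things:** the last picture shows them where they were; I did not measure each one again.

**Disagreements:**
- The reported TCP height was about 34 mm below the fingertips that the depth camera and the contact showed. I worked from the camera and the feel of contact instead.
- On the last picture the networks found only the small look-alike opener, so I checked the placed one by depth and colour.

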